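# Seat a keyed dop fully home in the index head

## Robot

A 7-joint arm with a two-finger parallel gripper is mounted at the origin on a cart in front of the work surface, level with it; the furniture and walls round the work are solid. World frame = base frame: x ahead of the robot, y to its left, z up, the work surface at z = 0. Lengths are in m, angles in rad, forces in N, time in s.
With the tool pointing down it reaches from about 0.4 to 0.85 m from the base axis. Payload 10.4 kg.
Tool frame: the origin (TCP) lies on the centre line of the jaws, within the pads' length; the fingertips stand r.finger_overhang ahead of it and the grasp point (between the pads) lies 5 mm behind it (r.finger_overhang is the distance from the TCP to the fingertips, in m); z points along the fingers, y is the line along which they close (so a half turn about z gives the same grasp; the last joint's range is limited). The gripper opens to 87 mm and grips with 3 to 60 N. Pads are 19 mm wide; open, the fingers measure 117 mm over their backs; the gripper's body (75 mm by 190 mm) begins 51 mm behind the grasp point.
Start: joints at [-1.214, 0.332, -0.065, 1.46, 0.022, 1.35, -0.088], TCP at [0.232, 0.58, 0.237] pointing down, gripper open.
Joint ranges: [-2.6, 2.6], [-0.5, 2.12], [-1.47, 1.34], [0.16, 2.42], [-1.27, 4.41], [0.06, 2.06], [-2.6, 2.6]. Speed limits (rad/s): [2.22, 2.22, 2.79, 2.79, 3.14, 3.14, 3.14].

## Interface

Orientations are given as a unit quaternion [x, y, z, w].
In Python, from bench import read_state, viewer, r gives the robot as it stands.
- The arm moves only by the tool carry_out, never from a script. Its argument "moves" is a list of rows, each a list of 6 numbers: the shift along the tool's x, y, z in units of 40 mm (1.0 is 40 mm), then the turn, a rotation vector about the tool's x, y, z in units of 8 degrees (1.0 is 8 degrees). A call has 1 to 20 rows; each row shifts and turns the commanded pose from where the row before left it, along the tool's axes as they then stand; what a row does not reach is not made up. A row lasts 1/8 s, in which the tool goes at most 62.5 mm and 10.7 degrees, less where a joint would pass 70% of its speed; a pose out of reach is approached as far as the arm can. A call is refused whole if a number of a shift passes 1 or a number of a turn 1, either way. A call with a gripper value outside its range is refused whole. "fingers" is the finger opening in mm, from 0 to 87, set as the call begins (left out, the last holds). The fingers move at their own pace and stop on an object; "force" is the grip in N (left out, the last holds). Time passes only in rows, so rows that do not move let the fingers close. It gives the time, the measured TCP pose, the force, the opening and the grip force at its end, in the units of the state.
- read_state(): the state, without advancing time (a new reading comes with each control period).
- viewer.camera(name): name is "scene" or "side" or "wrist"; returns a dict with "pixels" (420x560x3 uint8, red, green, blue), "range_z" (420x560 float32, m along the optical axis (not along the pixel's ray), 0 where there is no reading), "fx", "fy", "cx", "cy" (pixels), "xyz" and "orientation" of the camera in the world. Camera axes: x right, y down, z forward; pixel columns grow to the right and rows downward; lengths in m; the calibration is good to about 2 mm. The wrist camera is an equidistant fisheye: a pixel r from the principal point sees the ray r / f radians off the axis. A picture is of the moment at which its call begins.
- r.close_job(): hands the job in; it is judged then, once.
The state is a dict: "time": time; "joint_positions": joint angles; "joint_vel": joint speeds; "joint_torque": joint torques, N m; "ee_pos": TCP position; "eef_rot": TCP orientation; "ft_force": force on the tool from outside, world axes, zero at the start; "torque": the same for the moment, N m; "width": finger opening in m; "grip_force": force on a finger pad.
Only numpy, scipy, OpenCV 4.12 (cv2) and the standard library are available. Lean on these libraries where they do the work, as an engineer would, in place of code of your own. Each camera call takes 0.05 s, during which the arm holds its last target. There are 200 camera calls.

## Task

Take the brass dop with the stone on its tip out of the drilled rack and put it foot down into the bore of the index head. The foot is slotted and first stops on a spring-loaded cross bar down in the bore that you cannot see: keep a light pressure on it and turn it until the slot finds the bar, then press it gently until it bottoms and the dark mark round its shank is level with the rim. Let go and leave it standing there; do not touch the stone, do not force the dop (never more than about 20 N), and leave the two wooden dop sticks standing in the rack.

Things in the scene. Friction and masses are not known exactly. Their poses are not given: they have to be found in the camera images.
- dop: brass dop (stone holder), 86 mm long, about 70 g, standing upright in one of the three rack holes, free to turn there. Origin at the centre of its foot, z up along it to the stone. From the foot up: round shank 12 mm in diameter to 48 mm, grip block from 48 to 72 mm, neck, stone from 79.5 to 86 mm
- dop_grip (a point): middle of the dop's brass grip block, 60 mm above its foot, axes as the dop's. The block is 24 mm high, with four flat upright sides: 16 mm across along its y axis and 18 mm along its x axis; grip it across either pair
- dop_mark (a point): centre of the dark depth mark on the dop's shank, 34 mm above the foot; level with the rim when the dop is fully home
- dop_stone: pale domed stone glued on the top of the dop, 13 mm across, 6.7 mm high; origin in the centre of its underside. Delicate: not to be touched
- index_head: grey index head lying on its back, bolted to the bench: base 112 x 92 x 12 mm, toothed steel wheel 67 mm across locked by a detent block on its +x side (up to 26 mm high), and an upright steel quill 29 mm in diameter with a blind bore; rim 52 mm above the bench. Origin under the base on the bore's axis, z up
- rim (a point): centre of the quill's mouth, at the rim, 52 mm above the bench; axes as the head's. The bore below it is 14 mm in diameter and 34 mm deep, with a rigid floor
- rack: light wooden block, 52 x 170 x 28 mm, fixed to the bench, with three holes 13 mm in diameter and 18 mm deep in a row along its y axis, 60 mm apart; a dop or stick stands in each, its foot 10 mm above the bench. Origin under its centre
- stick_a: plain round brown wooden dop stick, 12 mm in diameter and 72 mm long, with black wax and a small reddish stone on top; stands in the rack. Origin at its foot, z up
- stick_b: plain round brown wooden dop stick, 12 mm in diameter and 78 mm long, with black wax and a small grey stone on top; stands in the rack. Origin at its foot, z up
- dop_foot (a point): centre of the dop's foot (same place and axes as the dop's origin). A slot 4.4 mm wide and 9 mm deep runs right across the foot along its x axis
- bore_floor (a point): centre of the bore's floor, 34 mm below the rim, axes as the head's. A bar 3.2 mm thick spans the bore, its top 8 mm above the floor; sprung (1 N preload, 1.2 N/mm), it gives at most 3 mm, so a dop out of line stops with its mark 5 to 8 mm above the rim. The bar does not turn; its angle is unknown, within 0.8 rad either way of x. The slot passes over it within about 0.2 rad
Not all that is in view belongs to the job. Leave any blue look-alike of the dop alone. Several things have the shape of the index_head; the one meant has the colours described above.

How it is judged:
On the way, in this order (a step that is already met when the one before it is completed fails the run):
1. the dop has been lifted out of the rack and its foot has entered the mouth of the bore (horizontal distance between dop and rim below 0.006 m and z of dop in the frame of rim below -0.003 m), for 0.05 s.
2. the dop is fully home: its mark is level with the rim within 2 mm (z of dop_mark in the frame of rim below 0.002 m and horizontal distance between dop_mark and rim below 0.004 m), for 0.2 s.
At the end, for the whole second after the job is handed in: the dop stands in the bore with its depth mark no more than 2 mm above the rim and within 4 mm of the bore's axis, upright within 0.09 rad, released and at rest; both wooden sticks still stand in the rack (upright within 0.2 rad) (all of step 2 and angle between dop's own z axis and vertical below 0.09 rad and linear speed of dop below 0.02 m/s and contact force between the fingers and dop below 0.1 N and distance between each of stick_a, stick_b and rack below 0.075 m and angle between each of stick_a, stick_b's own z axis and vertical below 0.2 rad); the robot touches nothing.
It fails at once if the dop is forced: more than 30 N of contact force in all between the dop and the index head (contact force between dop and index_head above 30 N).
It fails at once if the stone is touched by the robot or knocked against the bench's fittings (more than 0.5 N) (contact force between any of the fingers, the arm, index_head, rack and dop_stone above 0.5 N).
It fails at once if a wooden stick is pulled out of or knocked about in the rack (moved more than 8 mm) (distance of any of stick_a, stick_b from where it was at the start of the episode above 0.008 m).
It also fails if it takes over 51 s, if anything falls off the work surface, if the arm or the gripper's body presses on something with over 40 N, if the wrist force passes 120 N, or if a joint passes its speed limit or range.

## Working session

There is one attempt and no reset: what is moved stays moved. The work goes in short steps, Python scripts to look and compute and a tool call to move; the robot and the scene stay as the last step left them, time stands still between calls to the robot, and variables do not carry over. Pictures are saved under pics/ and viewed, at most 10 in all, crops included, and the job is handed in when it is done.

Besides the shell and the picture viewer there is one more tool, called after "Emit:" as a command line: name --pt "numbers of a row" for each row, then --argument value for the rest. carry_out: Moves the arm, as the interface text tells. Its arguments: {"type":"object","properties":{"moves":{"type":"array","items":{"type":"array","items":{"type":"number"}}},"fingers":{"type":"number"},"force":{"type":"number"}},"required":["moves"]}

```bash
mkdir -p pics; ls
cat > h.py <<'E'
import numpy as np, cv2
from scipy.spatial.transform import Rotation as R
from bench import read_state, viewer, r
def save(c,n): cv2.imwrite('pics/'+n, cv2.cvtColor(c['pixels'],cv2.COLOR_RGB2BGR))
def cloud(c):
    z=c['range_z']; v,u=np.indices(z.shape)
    p=np.stack([(u-c['cx'])/c['fx']*z,(v-c['cy'])/c['fy']*z,z],-1)
    w=p@R.from_quat(c['orientation']).as_matrix().T+np.array(c['xyz'])
    w[z==0]=np.nan
    return w
E
python3 - <<'E'
from h import *
a=viewer.camera('scene');b=viewer.camera('side')
np.savez('c0.npz',a=cloud(a),b=cloud(b),pa=a['pixels'],pb=b['pixels'])
save(a,'s0.png');save(b,'d0.png')
for c in(a,b):print(c['xyz'],c['orientation'],c['fx'],c['cx'],c['cy'])
print(read_state(),r.finger_overhang)
E
```

```text
pics
[-0.00145847 -0.33335186  0.59756846] [ 0.77071491 -0.44720721  0.2244067  -0.39451979] 499.1725665254231 282.96261971940277 210.8210779625627
[0.31047398 0.55732572 0.67122231] [-0.23639114  0.88483475 -0.38945372  0.09753198] 437.33395193705246 270.7624652836501 221.4361187857471
{'time': 0.1, 'joint_positions': array([-1.21359   ,  0.33278363, -0.06470312,  1.46084404,  0.02160645,
        1.34988071, -0.08853552]), 'joint_vel': array([ 1.37246507e-03, -2.10544936e-03, -3.39564944e-05, -1.18264936e-03,
       -6.03104595e-04,  1.91388869e-04,  1.24980265e-03]), 'joint_torque': array([ 8.53528818e-04, -6.24546218e+01,  2.39489781e-02, -3.90719104e+01,
       -6.15200121e-02,  3.64479795e-02,  6.47024876e-05]), 'ee_pos': array([0.23159746, 0.58016542, 0.23585547]), 'eef_rot': array([ 1.88769769e-01,  9.82021182e-01, -6.03984337e-04, -8.56880490e-05]), 'ft_force': array([-0.16800797, -0.29019564, -0.81874827]), 'torque': array([ 0.00963093, -0.02608609,  0.02774036]), 'grip_force': 0.0, 'width': 0.08725361123296321} 0.014
```

View pics/s0.png

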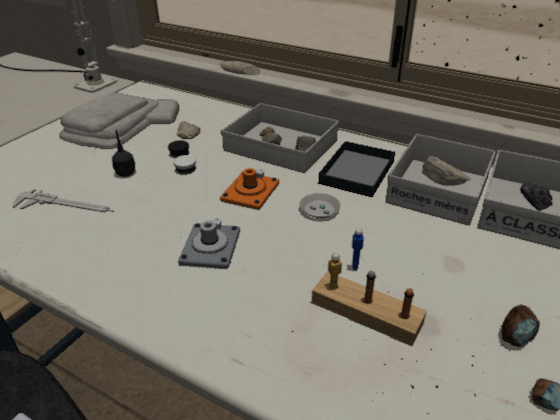

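View pics/d0.png

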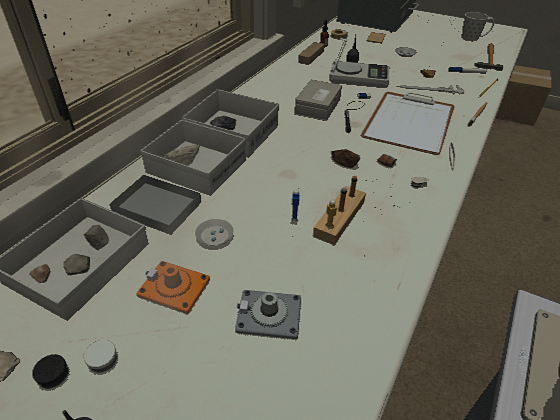

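The scene view shows these candidates:
- **Dop:** brass dop at (335,270), blue look-alike at (357,248), brown sticks at (370,287) and (407,303).
- **Index head:** grey head at (210,240), orange look-alike at (250,185).

In the side view the dop is at (331,212) and the grey head at (268,303). I choose the brass dop and the grey head.

Run:
```python
from h import *
d=np.load('c0.npz')
ca=d['pa'][240:340,300:440,::-1];cb=d['pb'][170:250,300:380,::-1];cc=d['pb'][280:350,225:312,::-1]
f=lambda i:cv2.resize(i,(390,int(390*i.shape[0]/i.shape[1])),interpolation=cv2.INTER_CUBIC)[:300]
o=np.zeros((600,800,3),np.uint8)
for i,(x,y) in zip((ca,cb[:62],cc),((0,0),(400,0),(0,300))):
    g=f(i);o[y:y+g.shape[0],x:x+g.shape[1]]=g
cv2.imwrite('pics/crop.png',o)
def st(n,w,m):
    p=w[m];print(n,len(p),p.mean(0).round(4),'mid',((np.nanmin(p,0)+np.nanmax(p,0))/2).round(4),'ext',(np.nanmax(p,0)-np.nanmin(p,0)).round(4))
for k,dop,head,s1,s2 in(('a',(335,268),(209,235),(370,285),(407,300)),('b',(331,210),(268,300),(343,200),(353,186))):
    w=d[k];v,u=np.indices(w.shape[:2]);z=w[...,2]
    box=lambda c,h,hv:(abs(u-c[0])<h)&(abs(v-c[1])<hv)
    print(k,'bench z',np.nanmedian(z[200:300,100:180]) if k=='a' else np.nanmedian(z[330:400,150:220]))
    for lo,hi in((.04,.056),(.058,.082),(.087,.1)): st(f'dop {lo}',w,box(dop,12,25)&(z>lo)&(z<hi))
    st('rim',w,box(head,16,22)&(z>.0485)&(z<.056))
    st('quill',w,box(head,16,22)&(z>.03)&(z<.056))
    for s in(s1,s2):st('stick',w,box(s,7,20)&(z>.04)&(z<.1))
    R0=dop[1]; st('racktop',w,box((367,300) if k=='a' else (340,215),60 if k=='a' else 30,45)&(abs(z-.028)<.003))
    # head base outline
    st('base',w,box(head,40,40)&(abs(z-.012)<.0025))
    m=(box(head,40,40)&(abs(z-.012)<.0025)); print(cv2.minAreaRect(w[m][:,:2].astype(np.float32)))
    m=box((367,300) if k=='a' else (340,215),60 if k=='a' else 30,45)&(abs(z-.028)<.003); print('rack',cv2.minAreaRect(w[m][:,:2].astype(np.float32)))
```

```text
a bench z 0.00026603829243176946
dop 0.04 52 [ 0.5329 -0.1121  0.0486] mid [ 0.5342 -0.1116  0.0484] ext [0.0081 0.0105 0.014 ]
dop 0.058 159 [ 0.5319 -0.1126  0.0725] mid [ 0.5336 -0.1105  0.0704] ext [0.0171 0.0213 0.0232]
dop 0.087 57 [ 0.5345 -0.1115  0.093 ] mid [ 0.5349 -0.1109  0.0926] ext [0.0105 0.0117 0.0091]
rim 123 [0.5425 0.1407 0.0513] mid [0.543  0.1411 0.0513] ext [0.0305 0.029  0.0053]
quill 268 [0.5394 0.1384 0.0453] mid [0.543 0.141 0.042] ext [0.0305 0.0292 0.0238]
stick 208 [ 0.5318 -0.1714  0.0671] mid [ 0.5344 -0.1705  0.0651] ext [0.0131 0.0135 0.05  ]
stick 203 [ 0.5302 -0.231   0.0637] mid [ 0.5319 -0.2303  0.062 ] ext [0.012 0.013 0.044]
racktop 2550 [ 0.5324 -0.1748  0.0283] mid [ 0.5641 -0.1704  0.028 ] ext [0.1167 0.1714 0.006 ]
base 1164 [0.5497 0.1374 0.0121] mid [0.5888 0.1473 0.012 ] ext [0.2297 0.1327 0.005 ]
((0.5891613364219666, 0.16033747792243958), (0.21525782346725464, 0.09235598891973495), 21.960487365722656)
rack ((0.5639507174491882, -0.1711035817861557), (0.1709902137517929, 0.11310683190822601), 87.87739562988281)
b bench z -0.001688909978
[... 352 characters left out ...]
] ext [0.0271 0.0276 0.004 ]
quill 269 [0.5407 0.1454 0.045 ] mid [0.5419 0.1417 0.0414] ext [0.0286 0.0306 0.0225]
stick 98 [ 0.5341 -0.166   0.0654] mid [ 0.5344 -0.1673  0.0648] ext [0.0131 0.0119 0.0476]
stick 83 [ 0.5327 -0.2264  0.0619] mid [ 0.5337 -0.2281  0.0616] ext [0.0127 0.0115 0.0422]
racktop 767 [ 0.5306 -0.1603  0.0267] mid [ 0.5351 -0.1691  0.028 ] ext [0.0557 0.1735 0.006 ]
base 1125 [0.5353 0.1485 0.0111] mid [0.5428 0.1424 0.012 ] ext [0.1327 0.1227 0.0049]
((0.5430663824081421, 0.1436142921447754), (0.11309675872325897, 0.09078151732683182), 22.707624435424805)
rack ((0.5350614190101624, -0.16903413832187653), (0.1725807636976242, 0.05319911614060402), 88.63716125488281)
```

View pics/crop.png

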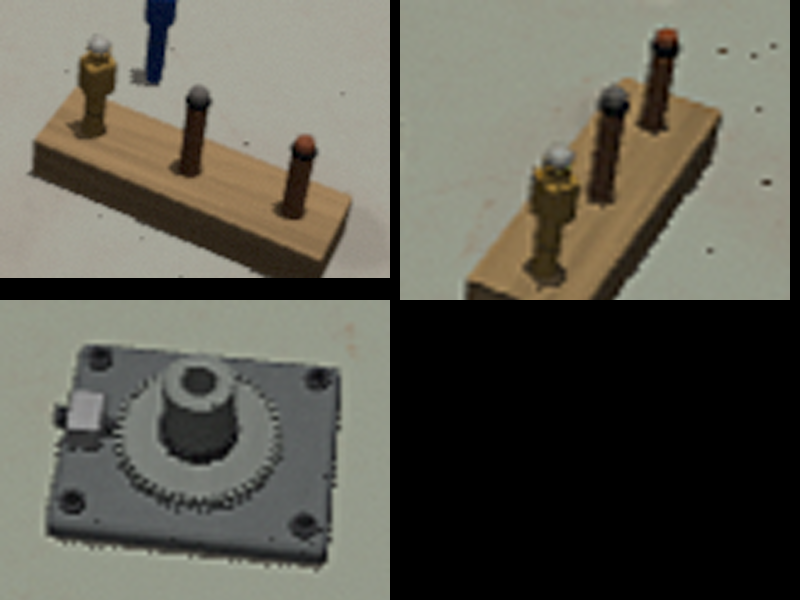

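The crop confirms the brass dop with its pale stone at the +y end hole of the rack. The two sticks have grey and red stones. The grey head has its detent block and an open bore. Next I'll work out the block's yaw and the travel move.

```bash
cat >> h.py <<'E'
def plan(pos,ydir_deg,st=None):
    """whole shift (tool axes, units of 40mm) and z-turn (units of 8deg) to put TCP at pos pointing down, tool y at azimuth (mod 180)"""
    st=st or read_state(); Q=R.from_quat(st['eef_rot']); M=Q.as_matrix()
    s=M.T@(np.array(pos)-st['ee_pos'])/.04
    a=np.degrees(np.arctan2(M[1,1],M[0,1])); da=(ydir_deg-a+90)%180-90
    print('pos',st['ee_pos'].round(4),'shift',s.round(3),'yaz %.2f'%a,'turn z units %.3f'%(-da/8),'tilt',M[:,2].round(4),'j7 %.2f'%st['joint_positions'][6],'t %.2f'%st['time'],'F',st['ft_force'].round(2))
E
python3 - <<'E'
from h import *
from scipy.optimize import minimize
d=np.load('c0.npz')
for use in('a','b','ab'):
    P=[]
    for k,dop,dx in(('a',(335,268),0),('b',(331,210),0)):
        if k not in use: continue
        w=d[k].copy();v,u=np.indices(w.shape[:2]);z=w[...,2]
        m=(abs(u-dop[0])<12)&(abs(v-dop[1])<25)&(z>.06)&(z<.08)&(abs(w[...,1]+.11)<.02)
        p=w[m][:,:2]; P.append(p)
    P=np.vstack(P)
    best=[]
    for t in np.radians(np.arange(0,180,3)):
        def f(c):
            q=(P-c)@np.array([[np.cos(t),-np.sin(t)],[np.sin(t),np.cos(t)]])
            e=np.maximum(abs(q[:,0])-.009,abs(q[:,1])-.008); return np.abs(e).mean()
        o=min((minimize(f,[.535+i,-.109+j],method='Nelder-Mead') for i in(-.003,.003) for j in(-.003,.003)),key=lambda o:o.fun)
        best.append((o.fun*1e3,np.degrees(t),*o.x))
    best.sort(); print(use,np.round(best[:6],4).tolist())
w=d['b'];v,u=np.indices(w.shape[:2]);m=(abs(u-244)<8)&(abs(v-306)<12)&(w[...,2]>.018)&(w[...,2]<.03);p=w[m].mean(0)
print('detent',p,np.degrees(np.arctan2(p[1]-.142,p[0]-.5425)))
plan([.535,-.109,.2],90)
E
```

```text
a [[0.6086, 57.0, 0.5373, -0.109], [0.6115, 54.0, 0.5375, -0.1089], [0.6164, 147.0, 0.5376, -0.1104], [0.6176, 144.0, 0.5377, -0.1103], [0.6423, 150.0, 0.5376, -0.1103], [0.6433, 60.0, 0.5373, -0.1089]]
b [[0.8461, 60.0, 0.5359, -0.1112], [0.8625, 57.0, 0.5358, -0.1111], [0.8693, 63.0, 0.5361, -0.1111], [0.8825, 150.0, 0.5372, -0.1105], [0.8881, 147.0, 0.537, -0.1107], [0.906, 144.0, 0.537, -0.1107]]
ab [[0.7452, 147.0, 0.5375, -0.1104], [0.7558, 144.0, 0.5376, -0.1103], [0.7559, 150.0, 0.5375, -0.1104], [0.7832, 141.0, 0.5375, -0.1104], [0.8011, 153.0, 0.5375, -0.1102], [0.8436, 138.0, 0.5375, -0.1105]]
detent [0.58416106 0.16204632 0.02270447] 25.695768485436297
pos [0.2316 0.5802 0.2359] shift [-13.432 -13.188   0.913] yaz 68.24 turn z units -2.720 tilt [-4.0e-04 -1.2e-03 -1.0e+00] j7 -0.09 t 0.10 F [-0.17 -0.29 -0.82]
```

Emit:
carry_out --pt "-0.96 -0.94 0.05 0 0 0" --pt "-0.96 -0.94 0.05 0 0 0" --pt "-0.96 -0.94 0.05 0 0 0" --pt "-0.96 -0.94 0.05 0 0 0" --pt "-0.96 -0.94 0.05 0 0 0" --pt "-0.96 -0.94 0.05 0 0 0" --pt "-0.96 -0.94 0.05 0 0 0" --pt "-0.96 -0.94 0.05 0 0 0" --pt "-0.96 -0.94 0.05 0 0 0" --pt "-0.96 -0.94 0.05 0 0 0" --pt "-0.96 -0.94 0.05 0 0 0" --pt "-0.96 -0.94 0.05 0 0 0" --pt "-0.96 -0.94 0.05 0 0 0" --pt "-0.96 -0.94 0.05 0 0 0" --fingers 45 --force 15

```text
time: 1.85
ee_pos: [0.5362, -0.1092, 0.2084]
eef_rot: [0.188, 0.982, 0.0, 0.0]
ft_force: [0.6, 0.3, 0.4]
width: 0.045
grip_force: 0.0
```

Emit:
carry_out --pt "0 0 0 0 0 0.97" --pt "0 0 0 0 0 0.97" --pt "0 0 0 0 0 0.97" --pt "0 0 0 0 0 0.97" --pt "0 0 0 0 0 0.97" --pt "0 0 0 0 0 0.97" --pt "0 0 0 0 0 0.97" --pt "0 0 0 0 0 0.97" --pt "0 0 0 0 0 0.97" --pt "0 0 0 0 0 0.97" --pt "0 0 0 0 0 0.97" --pt "0 0 0 0 0 0.97" --pt "0 0 0 0 0 0.97" --pt "0 0 0 0 0 0"

```text
time: 3.6
ee_pos: [0.5357, -0.1076, 0.2083]
eef_rot: [0.877, 0.48, -0.0, -0.0]
ft_force: [0.3, -0.5, -0.6]
width: 0.0449
grip_force: 0.0
```

Run:
```python
from h import *
plan([.536,-.1095,.15],-33)
c=viewer.camera('wrist');save(c,'w1.png');print(c['xyz'],c['orientation'],c['fx'],c['cx'],c['cy'])
np.savez('w1.npz',**{k:c[k] for k in c})
```

```text
pos [ 0.5357 -0.1076  0.2083] shift [-0.035  0.034  1.456] yaz -32.59 turn z units 0.052 tilt [-6.e-04 -0.e+00 -1.e+00] j7 -0.31 t 3.60 F [ 0.26 -0.46 -0.58]
[ 0.57452431 -0.0467546   0.35815366] [ 0.95098709 -0.27825214 -0.03780526  0.12949928] 325.19226210127806 274.7958009981396 216.30736164477275
```

View pics/w1.png

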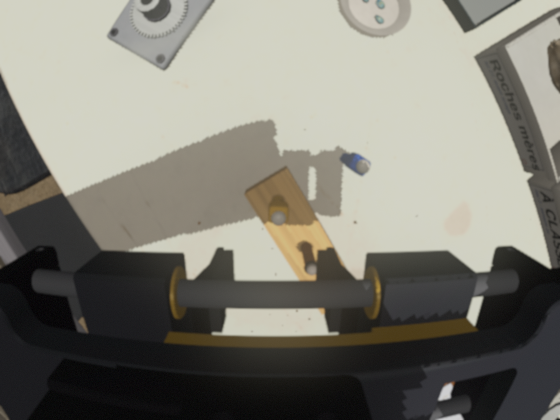

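The wrist view shows the dop at (278,212), on the centre line between the fingers (about x=275). Nearby are the stick at (311,268) and the blue look-alike at (357,162). I'll refine the dop and rim positions with the wrist range.

```bash
cat >> h.py <<'E'
def wcloud(c):
    z=c['range_z']; v,u=np.indices(z.shape); x=u-float(c['cx']); y=v-float(c['cy']); rr=np.hypot(x,y)+1e-9; t=np.tan(rr/float(c['fx']))
    p=np.stack([x/rr*t*z,y/rr*t*z,z],-1); w=p@R.from_quat(c['orientation']).as_matrix().T+np.array(c['xyz']); w[z==0]=np.nan; return w
E
python3 - <<'E'
from h import *
c=np.load('w1.npz');w=wcloud(c);v,u=np.indices(w.shape[:2]);z=w[...,2]
print('bench',np.nanmedian(z[100:130,230:300]))
def st(n,m):
    p=w[m];print(n,len(p),p.mean(0).round(4),'mid',((p.min(0)+p.max(0))/2).round(4),'ext',(p.max(0)-p.min(0)).round(4))
b=(abs(u-278)<14)&(abs(v-212)<18)
for lo,hi in((.06,.085),(.078,.084),(.087,.1)): st(lo,b&(z>lo)&(z<hi))
m=b&(z>.076)&(z<.085);print(cv2.minAreaRect(w[m][:,:2].astype(np.float32)))
st('stick',(abs(u-311)<12)&(abs(v-262)<16)&(z>.05)&(z<.1))
st('rack',(u>235)&(u<350)&(v>160)&(v<245)&(abs(z-.028)<.003))
E
```

```text
bench 0.0017343942963838899
0.06 233 [ 0.5385 -0.1074  0.0792] mid [ 0.5362 -0.1108  0.0736] ext [0.021  0.0197 0.0222]
0.078 153 [ 0.5376 -0.1079  0.0823] mid [ 0.5362 -0.111   0.0811] ext [0.021  0.0194 0.0059]
0.087 197 [ 0.5369 -0.1104  0.0955] mid [ 0.5365 -0.111   0.0942] ext [0.013  0.0125 0.009 ]
((0.536386251449585, -0.11085187643766403), (0.01506084855645895, 0.016856888309121132), 57.481781005859375)
stick 282 [ 0.5352 -0.168   0.0759] mid [ 0.5342 -0.1699  0.0704] ext [0.0133 0.0115 0.0408]
rack 3044 [ 0.5388 -0.127   0.0297] mid [ 0.5628 -0.1344  0.0281] ext [0.1069 0.0966 0.0059]
```

Dop axis is about (0.536,-0.110). The block's 18 mm axis (dop x, the slot) lies at about 147.5°, which is along the tool's y. Descending to grasp.

Emit:
carry_out --pt "-0.046 0.04 0.5 0 0 0" --pt "0 0 0.8 0 0 0" --pt "0 0 0.8 0 0 0" --pt "0 0 0.8 0 0 0" --pt "0 0 0.4 0 0 0" --pt "0 0 0.26 0 0 0" --pt "0 0 0 0 0 0" --pt "0 0 0 0 0 0"

```text
time: 4.65
ee_pos: [0.5368, -0.1103, 0.067]
eef_rot: [0.877, 0.48, 0.001, 0.0]
ft_force: [0.4, -0.4, -0.7]
width: 0.045
grip_force: 0.0
```

Emit:
carry_out --pt "0 0 0 0 0 0" --pt "0 0 0 0 0 0" --pt "0 0 0 0 0 0" --pt "0 0 0 0 0 0" --pt "0 0 0 0 0 0" --pt "0 0 0 0 0 0" --fingers 10 --force 15

```text
time: 5.4
ee_pos: [0.5363, -0.1101, 0.0662]
eef_rot: [0.877, 0.48, 0.0, -0.0]
ft_force: [0.6, -0.1, 2.3]
width: 0.0178
grip_force: 15.0
```

Run:
```python
from h import *
plan([.5425,.142,.2],-23); print(read_state()['width'],read_state()['grip_force'])
```

```text
pos [ 0.5363 -0.1101  0.0662] shift [ 5.392 -3.268 -3.345] yaz -32.64 turn z units -1.205 tilt [ 1.e-04  1.e-04 -1.e+00] j7 -0.18 t 5.40 F [ 0.59 -0.14  2.33]
0.017757848339989005 14.999904425349087
```

Width is 17.8 mm, so it is gripped across x with the slot along the tool's y. Lifting and carrying to above the bore.

Emit:
carry_out --pt "0 0 -0.3 0 0 0" --pt "0 0 -0.5 0 0 0" --pt "0 0 -0.6 0 0 0" --pt "0 0 -0.6 0 0 0" --pt "0.3 -0.18 0 0 0 0" --pt "0.7 -0.42 0 0 0 0" --pt "0.9 -0.55 0 0 0 0" --pt "0.9 -0.55 0 0 0 0" --pt "0.9 -0.55 0 0 0 0" --pt "0.9 -0.55 0 0 0 0" --pt "0.5 -0.3 0 0 0 0" --pt "0.29 -0.17 0 0 0 0" --pt "0 0 0.3 0 0 -0.6" --pt "0 0 0.3 0 0 -0.6" --pt "0 0 0 0 0 0" --pt "0 0 0 0 0 0" --pt "0 0 0 0 0 0" --force 25

```text
time: 7.52
ee_pos: [0.5427, 0.1418, 0.1227]
eef_rot: [0.835, 0.551, 0.0, 0.0]
ft_force: [-1.1, -0.0, 0.0]
width: 0.0177
grip_force: 25.0
```

Run:
```python
from h import *
plan([.5425,.142,.118],-23); s=read_state();print(s['width'],s['grip_force'])
a=viewer.camera('scene');b=viewer.camera('side')
np.savez('c1.npz',a=cloud(a),b=cloud(b),pa=a['pixels'],pb=b['pixels'])
o=np.hstack([cv2.resize(x,(400,400),interpolation=cv2.INTER_CUBIC) for x in(a['pixels'][160:280,150:270,::-1],b['pixels'][230:350,210:330,::-1])])
cv2.imwrite('pics/o1.png',o)
```

```text
pos [0.5427 0.1418 0.1227] shift [ 0.003 -0.007  0.117] yaz -23.13 turn z units -0.016 tilt [ 8.e-04  4.e-04 -1.e+00] j7 -0.56 t 7.53 F [-1.07 -0.03  0.01]
0.01765209949106659 24.9995013512671
```

View pics/o1.png

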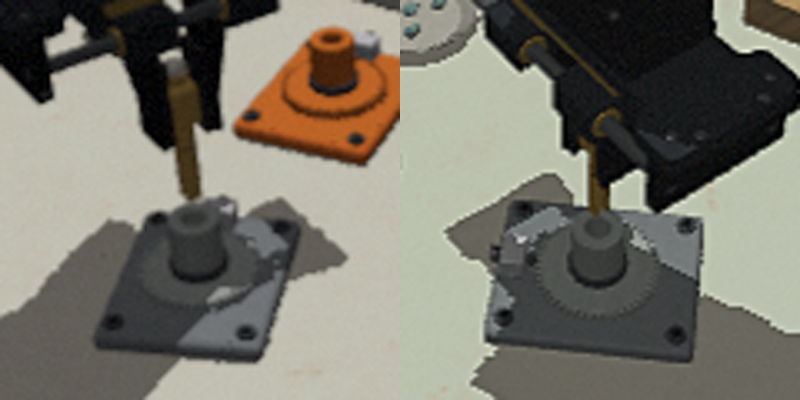

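The dop hangs upright in the jaws just above the mouth of the bore in both views. Now I'll measure shank axis against quill axis in each camera, so calibration errors cancel.

```bash
cat > off.py <<'E'
from h import *
from scipy.optimize import least_squares
def circ(p,rad,c0): return least_squares(lambda c:np.hypot(*(p[:,:2]-c).T)-rad,c0,loss='soft_l1',f_scale=.001)
d0=np.load('c0.npz');d=np.load('c1.npz')
s=[.5427,.1418]
for k in'ab':
    # hue-independent: select by 3D
    w=d[k];z=w[...,2];m=(np.hypot(w[...,0]-s[0],w[...,1]-s[1])<.012)
    ms=m&(z>.074)&(z<.098);p=w[ms]
    f=circ(p,.006,s);e=np.abs(f.fun)<.002;f=circ(p[e],.006,f.x)
    w0=d0[k];z0=w0[...,2];q=w0[(np.hypot(w0[...,0]-.5425,w0[...,1]-.142)<.019)&(z0>.018)&(z0<.047)]
    g=circ(q,.0145,[.5425,.142]);e=np.abs(g.fun)<.002;g=circ(q[e],.0145,g.x)
    rr=w0[(np.hypot(w0[...,0]-.5425,w0[...,1]-.142)<.019)&(z0>.049)&(z0<.055)]
    mn=cv2.minEnclosingCircle(rr[:,:2].astype(np.float32))
    # mouth from rim annulus, weight-free: model annulus 7..14.5
    an=least_squares(lambda c:np.maximum(0,np.abs(np.hypot(*(rr[:,:2]-c).T)-.01075)-.00375),[.5425,.142])
    # shank foot height
    print(k,'shank',len(p),f.x.round(4),'res',np.abs(f.fun).mean().round(4),'| quill',g.x.round(4),len(q),'encl',np.round(mn[0],4),round(mn[1],4),'ann',an.x.round(4),'lowest',np.nanpercentile(z[m&(z>.056)],3).round(4))
    for nm,c in(('q',g.x),('encl',mn[0]),('ann',an.x)): print('  need d',nm,(np.array(c)-f.x).round(4))
E
python3 off.py
```

```text
a shank 72 [0.5441 0.1418] res 0.0007 | quill [0.5437 0.1418] 267 encl [0.5436 0.1423] 0.0162 ann [0.5436 0.1415] lowest 0.0716
  need d q [-0.0004  0.    ]
  need d encl [-0.0006  0.0005]
  need d ann [-0.0005 -0.0003]
b shank 47 [0.5425 0.1418] res 0.0005 | quill [0.5424 0.1417] 226 encl [0.5427 0.143 ] 0.0144 ann [0.5422 0.1425] lowest 0.0669
  need d q [-0.0001 -0.0001]
  need d encl [0.0002 0.0012]
  need d ann [-0.0003  0.0007]
```

Offset is under 0.5 mm. Lowering gently into the mouth.

Emit:
carry_out --pt "0 -0.008 0.1 0 0 0" --pt "0 0 0.1 0 0 0" --pt "0 0 0.07 0 0 0" --pt "0 0 0.07 0 0 0" --pt "0 0 0.07 0 0 0" --pt "0 0 0.07 0 0 0" --pt "0 0 0.07 0 0 0" --pt "0 0 0 0 0 0" --pt "0 0 0 0 0 0"

```text
time: 8.75
ee_pos: [0.5421, 0.1421, 0.1002]
eef_rot: [0.834, 0.552, 0.0, -0.0]
ft_force: [-0.5, -0.9, -1.1]
width: 0.0179
grip_force: 25.0
```

Emit:
carry_out --pt "0 0 0.1 0 0 0" --pt "0 0 0.1 0 0 0" --pt "0 0 0.08 0 0 0" --pt "0 0 0.06 0 0 0" --pt "0 0 0.06 0 0 0" --pt "0 0 0 0 0 0"

```text
time: 9.5
ee_pos: [0.5422, 0.142, 0.084]
eef_rot: [0.834, 0.552, 0.0, 0.0]
ft_force: [2.4, 0.6, -2.1]
width: 0.0179
grip_force: 25.0
```

Emit:
carry_out --pt "0 0 0.03 0 0 0" --pt "0 0 0.03 0 0 0" --pt "0 0 0.03 0 0 0" --pt "0 0 0 0 0 0" --pt "0 0 0 0 0 0"

```text
time: 10.12
ee_pos: [0.5422, 0.1421, 0.0806]
eef_rot: [0.834, 0.552, 0.0, 0.0]
ft_force: [2.9, -0.3, 1.3]
width: 0.0181
grip_force: 25.0
```

The foot is on the bar: reaction is about 2.5 N at TCP z 0.0806. I'll ease the side load, press slightly more, and start turning.

Emit:
carry_out --pt "0.004 0.009 0.015 0 0 0" --pt "0 0 0 0 0 0" --pt "0 0 0 0 0 0"

```text
time: 10.5
ee_pos: [0.5423, 0.1422, 0.0799]
eef_rot: [0.834, 0.552, -0.0, -0.0]
ft_force: [0.8, -0.5, 2.5]
width: 0.0181
grip_force: 25.0
```

```bash
cat > st.py <<'E'
from h import *
plan([.5425,.142,.0742],23); s=read_state(); print('tau',s['torque'].round(3),'w',s['width'])
E
python3 st.py
```

```text
pos [0.5423 0.1422 0.0799] shift [-0.002  0.006  0.143] yaz -23.04 turn z units -5.755 tilt [-2.e-04  1.e-04 -1.e+00] j7 -0.53 t 10.50 F [ 0.78 -0.45  2.46]
tau [-0.176 -0.099  0.023] w 0.018120765693561514
```

Emit:
carry_out --pt "0 0 0 0 0 -0.5" --pt "0 0 0 0 0 -0.5" --pt "0 0 0 0 0 -0.5" --pt "0 0 0 0 0 0"

```text
time: 11.0
ee_pos: [0.5423, 0.1421, 0.0797]
eef_rot: [0.772, 0.636, -0.0, -0.0]
ft_force: [0.3, -0.2, -0.2]
width: 0.0179
grip_force: 25.0
```

```bash
python3 st.py
```

```text
pos [0.5423 0.1421 0.0797] shift [-0.     0.006  0.138] yaz -11.07 turn z units -4.259 tilt [-4.e-04  0.e+00 -1.e+00] j7 -0.34 t 11.00 F [ 0.34 -0.24 -0.23]
tau [-0.129 -0.31   0.006] w 0.017868789249535742
```

The force dropped to zero, so the slot seems to have found the bar near -11°. Pressing 1.5 mm to test.

Emit:
carry_out --pt "0 0 0.02 0 0 0" --pt "0 0 0.02 0 0 0" --pt "0 0 0 0 0 0"

```text
time: 11.38
ee_pos: [0.5423, 0.1421, 0.0782]
eef_rot: [0.772, 0.636, -0.0, -0.0]
ft_force: [1.1, 0.7, -1.3]
width: 0.0179
grip_force: 25.0
```

```bash
python3 st.py
```

```text
pos [0.5423 0.1421 0.0782] shift [-0.002  0.006  0.099] yaz -11.06 turn z units -4.258 tilt [-3.e-04 -1.e-04 -1.e+00] j7 -0.33 t 11.38 F [ 1.1   0.72 -1.26]
tau [-0.161 -0.178 -0.004] w 0.017927459244548975
```

Emit:
carry_out --pt "0 0 0 0 0 -0.3" --pt "0 0 0 0 0 -0.3" --pt "0 0 0.02 0 0 0" --pt "0 0 0.02 0 0 0" --pt "0 0 0.02 0 0 0" --pt "0 0 0 0 0 0" --pt "0 0 0 0 0 0"

```text
time: 12.25
ee_pos: [0.5423, 0.1421, 0.0758]
eef_rot: [0.745, 0.668, -0.0, -0.0]
ft_force: [1.1, 0.1, -0.7]
width: 0.0179
grip_force: 25.0
```

Emit:
carry_out --pt "0 0 0.02 0 0 0" --pt "0 0 0 0 0 0" --pt "0 0 0 0 0 0"

```text
time: 12.62
ee_pos: [0.5424, 0.1422, 0.0751]
eef_rot: [0.745, 0.668, -0.0, -0.0]
ft_force: [1.6, -0.9, -0.6]
width: 0.0177
grip_force: 25.0
```

```bash
python3 st.py
```

```text
pos [0.5424 0.1422 0.0751] shift [-0.004  0.003  0.022] yaz -6.24 turn z units -3.655 tilt [-1.e-04  1.e-04 -1.e+00] j7 -0.25 t 12.62 F [ 1.63 -0.88 -0.6 ]
tau [-0.085 -0.113 -0.023] w 0.017748996661403314
```

Still free and about 1 mm from home. Small steps down until the floor answers.

Emit:
carry_out --pt "0 0 0.015 0 0 0" --pt "0 0 0 0 0 0" --pt "0 0 0 0 0 0"

```text
time: 13.0
ee_pos: [0.5425, 0.1422, 0.0747]
eef_rot: [0.745, 0.668, 0.0, -0.0]
ft_force: [-0.2, 0.7, 2.3]
width: 0.0174
grip_force: 25.0
```

Emit:
carry_out --pt "0 0 0.01 0 0 0" --pt "0 0 0 0 0 0" --pt "0 0 0 0 0 0"

```text
time: 13.38
ee_pos: [0.5426, 0.1422, 0.0746]
eef_rot: [0.745, 0.668, 0.0, -0.0]
ft_force: [-1.7, -0.7, 5.0]
width: 0.0179
grip_force: 25.0
```

Emit:
carry_out --pt "0 0 0.008 0 0 0" --pt "0 0 0 0 0 0" --pt "0 0 0 0 0 0"

```text
time: 13.75
ee_pos: [0.5427, 0.1422, 0.0745]
eef_rot: [0.745, 0.668, 0.0, -0.0]
ft_force: [-2.3, -1.0, 8.4]
width: 0.0179
grip_force: 25.0
```

It has bottomed with about 8 N at TCP z 0.0745. Relaxing, opening, and looking.

Emit:
carry_out --pt "0 0 -0.018 0 0 0" --pt "0 0 0 0 0 0"

```text
time: 14.0
ee_pos: [0.5425, 0.1422, 0.0746]
eef_rot: [0.745, 0.668, 0.0, -0.0]
ft_force: [-1.3, -0.1, 3.5]
width: 0.0178
grip_force: 25.0
```

Emit:
carry_out --pt "0 0 0 0 0 0" --pt "0 0 0 0 0 0" --pt "0 0 0 0 0 0" --pt "0 0 0 0 0 0" --pt "0 0 0 0 0 0" --fingers 45

```text
time: 14.62
ee_pos: [0.5424, 0.1421, 0.0745]
eef_rot: [0.745, 0.668, 0.0, -0.0]
ft_force: [0.7, -0.3, 0.1]
width: 0.0444
grip_force: 0.0
```

Emit:
carry_out --pt "0 0 -0.2 0 0 0" --pt "0 0 -0.5 0 0 0" --pt "0 0 -0.8 0 0 0" --pt "0 0 -0.9 0 0 0" --pt "0 0 -0.9 0 0 0" --pt "0 0 -0.5 0 0 0" --pt "0 0 0 0 0 0"

```text
time: 15.5
ee_pos: [0.5432, 0.1423, 0.2284]
eef_rot: [0.745, 0.668, 0.002, 0.0]
ft_force: [0.7, 0.2, -0.6]
width: 0.0449
grip_force: 0.0
```

Run:
```python
from h import *
a=viewer.camera('scene');b=viewer.camera('side')
o=np.hstack([cv2.resize(x,(400,400),interpolation=cv2.INTER_CUBIC) for x in(a['pixels'][190:270,170:250,::-1],b['pixels'][245:325,230:310,::-1])])
cv2.imwrite('pics/o2.png',o)
for c in(a,b):
    w=cloud(c);z=w[...,2];m=(np.hypot(w[...,0]-.5425,w[...,1]-.142)<.012)&(z>.06)&(z<.12)
    t=m&(z>.098); k=m&(z<.092)
    print('top',np.nanmax(z[m]).round(4),'stone',w[t].mean(0).round(4),'block',w[k].mean(0).round(4))
print(read_state()['ft_force'].round(2),read_state()['time'])
```

```text
top 0.106 stone [0.5418 0.1402 0.1021] block [0.5398 0.1388 0.0798]
top 0.1046 stone [0.5412 0.1438 0.1013] block [0.5398 0.1468 0.0801]
[-0.95  0.51 -0.59] 15.6
```

View pics/o2.png

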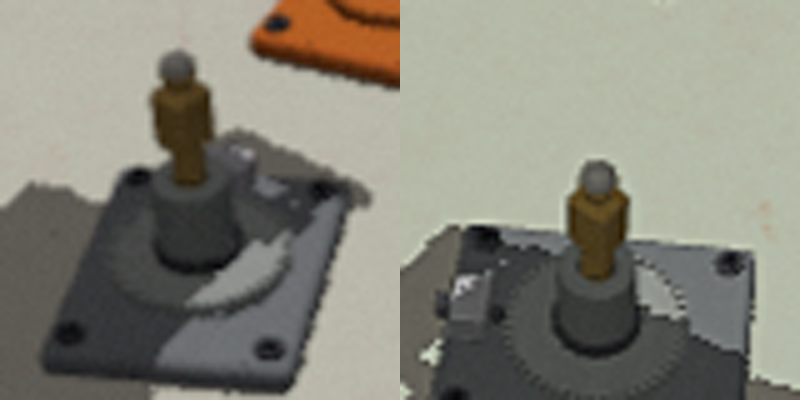

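Both views show the dop upright in the quill and released. The stone's top is at z≈0.105 (0.104 expected when home, 0.109 or more if it were still on the bar), and no dark mark shows above the rim. Handing in.

```bash
python3 -c "
from bench import r
print(r.close_job())"
```

```text
the job is handed in; nothing more can be done
None
```

The job is handed in with no verdict returned: the dop stands fully home in the grey index head's bore and is released, no reading passed 8.4 N, and I did not re-check the sticks with the cameras.

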